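# Stir the cooling chestnuts with the stick from its case

## Task

Draw the deep lid straight up off the tall square utensil case and stand it upright, open end down, on the round pot stand. Then take the stick out of the case by its handle and, with its foot down on or near the floor of the tub, stir the chestnuts round at least three full turns (either way), circling about midway between the tub's middle and its wall, until every chestnut has been clearly shifted from its place. Leave the stick in the tub foot down with its handle sticking out above the rim, keep all the chestnuts in and your gripper off them, and leave the case, tub and other things standing where they are.

Things in the scene. Friction and masses are not known exactly. Their poses are not given: they have to be found in the camera images.
- case: Lower half of a tall square wooden utensil case, loose, about 0.9 kg, standing upright on a dark 76 x 76 x 14 mm foot. Above the foot a 48 x 48 mm square tube rises to a rim 120 mm above the surface; its bore is 30 x 30 mm with the floor 14 mm above the surface. Origin: centre of the underside of the foot; z up, x and y parallel to its sides. It stands still while the lid is drawn off straight.
- lid: Deep telescoping wooden lid of the case: a square box open below, 60 x 60 mm outside, 52 x 52 mm inside (walls 4 mm), 130 mm tall with a 4 mm top, about 0.15 kg, thin dark band round it. It fits loosely held (2 mm play a side) over the case and the stick in it; at the start its lower edge is 62 mm and its top 192 mm above the surface, and it is turned like the case. Origin: centre of its lower, open end; z up towards its closed top. It must rise 125 mm to clear the stick.
- stick: Round plain wooden stirring stick (pestle), 170 mm long, about 70 g; thick foot 24 mm across for the lowest 55 mm, handle 20 mm across above 70 mm. At the start it is hidden under the lid, standing foot down in the case's bore with its top 184 mm above the surface (64 mm above the case's rim); it may lean by up to 0.1 rad. Origin: centre of the foot's end; z runs along it towards the handle's end.
- stick_top (a point): Centre of the end of the stick's handle, 170 mm along the stick from its foot.
- tub: Round dark lacquered wooden tub with two brass hoops, upright, loose, about 1.4 kg; 144 mm across, 85 mm high, inside 132 mm across, with the inner floor 8 mm above the surface. It holds the six chestnuts. Origin: centre of its underside; z up; x and y turn with its yaw. Sweeping the stick close along its wall wedges the chestnuts and drags the tub; circling some 30 mm from its middle pushes them round freely.
- stand: Round flat dark steel pot stand with a cork top, 130 mm across, 12 mm thick, fixed to the counter. Origin: centre of its underside.
- bottle: Bystander: tall green glass sake bottle, 68 mm across, 215 mm tall, loose, about 1 kg. Origin: centre of its underside.
- soy: Bystander: amber soy bottle, 56 mm across, 150 mm tall, loose. Origin: centre of its underside.
- cup: Bystander: open blue ceramic cup, 68 mm across, 75 mm tall, loose. Origin: centre of its underside.
- tin: Bystander: plain round steel tin, 68 mm across, 85 mm tall, loose. Origin: centre of its underside.
- bowls: Bystander: fixed stack of white bowls at the back, 116 mm across, 98 mm tall. Origin: centre of its underside. Other fixed kitchen things, up to 160 mm tall, stand only farther out: beyond x = 0.8 m or beyond 0.44 m to either side.
- nut0: One of the six brown chestnuts: a smooth, glossy loose ball 30 mm across, 15 g, that rolls on the tub's floor. All six start in one layer in a rough ring about 40 mm from the tub's centre, with the middle free. Origin: its centre.
- nut1: One of the six brown chestnuts: a smooth, glossy loose ball 30 mm across, 15 g, that rolls on the tub's floor. All six start in one layer in a rough ring about 40 mm from the tub's centre, with the middle free. Origin: its centre.
- nut2: One of the six brown chestnuts: a smooth, glossy loose ball 30 mm across, 15 g, that rolls on the tub's floor. All six start in one layer in a rough ring about 40 mm from the tub's centre, with the middle free. Origin: its centre.
- nut3: One of the six brown chestnuts: a smooth, glossy loose ball 30 mm across, 15 g, that rolls on the tub's floor. All six start in one layer in a rough ring about 40 mm from the tub's centre, with the middle free. Origin: its centre.
- nut4: One of the six brown chestnuts: a smooth, glossy loose ball 30 mm across, 15 g, that rolls on the tub's floor. All six start in one layer in a rough ring about 40 mm from the tub's centre, with the middle free. Origin: its centre.
- nut5: One of the six brown chestnuts: a smooth, glossy loose ball 30 mm across, 15 g, that rolls on the tub's floor. All six start in one layer in a rough ring about 40 mm from the tub's centre, with the middle free. Origin: its centre.
Things that resemble listed ones, but are neither listed nor needed, are in the scene too. Leave any white look-alike of the nut2 alone. Leave any green look-alike of the tub alone.

How it is judged:
By the outcome, as a careful person would: the job done as asked, in the order asked, and still so for the second after the job is handed in, with the robot touching nothing.
It also fails if it takes over 72 s, if anything falls off the work surface, if the arm or the gripper's body presses on something with over 40 N, if the wrist force passes 120 N, or if a joint passes its speed limit or range.

## Robot

A 6-joint arm with a two-finger parallel gripper is mounted at the origin on the work surface. World frame = base frame: x ahead of the robot, y to its left, z up, the work surface at z = 0. Lengths are in mm, angles in rad, forces in N, time in s.
With the tool pointing down it reaches from about 275 to 825 mm from the base axis. Payload 4.9 kg.
Tool frame: the origin (TCP) lies at the very end of the fingers, on their centre line; the grasp point (between the pads) lies 19 mm behind it; z points along the fingers, y is the line along which they close (so a half turn about z gives the same grasp; the last joint's range is limited). The gripper opens to 85 mm and grips with 20 to 120 N. Pads are 22 mm wide; open, the fingers measure 114 mm over their backs; the gripper's body (76 mm by 85 mm) begins 54 mm behind the grasp point. The pads swing forward as they close: fully open they stand 13 mm farther back than shut.
Start: joints at [-1.249, 0.326, -0.193, 1.052, 0, 1.437], TCP at [242.113, -493.862, 231.281] pointing down, gripper open.
Joint ranges: [-2.65, 2.65], [-0.97, 1.79], [-1.3, 1.35], [-1.93, 2.1], [-1.47, 1.37], [-3.14, 3.14]. Speed limits (rad/s): [2.57, 2.57, 3.14, 3.14, 3.14, 3.14].

## Interface

Orientations are given as [roll, pitch, yaw] about the fixed x, y, z axes, in that order (R = Rz(yaw) Ry(pitch) Rx(roll)).
In Python, from bench import bot, solve_ik, imaging gives the robot as it stands. Calls block until the motion is done:
- bot.move_ptp(position, orientation): joint-space move of the TCP to a pose.
- bot.movel(position, rot=None, max_speed=150, threshold=None): straight line of the TCP; rot=None keeps the orientation; max_speed is the mean speed in mm/s. With threshold (N) it stops when the force on the tool has changed by that much, and returns True; else False.
- bot.move_j(angles): joint-space move.
- bot.grip(opening, effort=None): opening from 0.0 (shut) to 1.0 (fully open); effort is the grip in N (None keeps the last); returns when the fingers have stopped.
- bot.dwell(seconds).
- solve_ik(position, orientation): joint angles nearest the present ones, or None.
- bot.get_state(): the state.
- imaging.capture(name): name is "scene" or "side" or "wrist"; returns the picture (384x512x3 uint8, blue, green, red); there is no depth.
- imaging.camera_model(name): a dict with "K" (3x3 intrinsics, pixels), "position" and "rotation" of the camera in the world. Camera axes: x right, y up, looking along -z (the intrinsics and any distortion apply to the point x, -y, -z); pixel columns grow to the right and rows downward; lengths in mm; the calibration is good to about 2 mm. The wrist camera is an equidistant fisheye: a pixel r from the principal point sees the ray r / f radians off the axis. A picture is of the moment at which its call begins: read the wrist's pose just before it. camera_model takes no time and is no camera call; for the wrist camera it gives the pose at the moment of the call.
A pose or a line that the arm cannot do raises bot.IKError and nothing moves.
- bot.sign_off(): hands the job in; it is judged then, once.
The state is a dict: "t": time; "qpos": joint angles; "joint_velocities": joint speeds; "effort": joint torques, N m; "tcp_pos": TCP position; "orientation": TCP orientation; "contact_force": force on the tool from outside, world axes, zero at the start; "wrist_torque": the same for the moment, N m; "opening": opening from 0.0 (shut) to 1.0 (fully open); "gripper_force": force on a finger pad.
Only numpy, scipy, OpenCV 4.12 (cv2) and the standard library are available. Lean on these libraries where they do the work, as an engineer would, in place of code of your own. Each camera call takes 0.05 s, during which the arm holds its last target. There are 200 camera calls.

## Working session

There is one attempt and no reset: what is moved stays moved. The work goes in short steps, each a Python script; the robot and the scene stay as the last script left them, time stands still between calls to the robot, and variables do not carry over. Pictures are saved under pics/ and viewed, at most 10 in all, crops included, and the job is handed in when it is done.

```bash
mkdir -p pics; ls
python3 - <<'E'
from bench import bot, imaging
import cv2, numpy as np
for n in ("scene","side"):
    im=imaging.capture(n); cv2.imwrite(f"pics/{n}0.png",cv2.resize(im,(800,600),interpolation=cv2.INTER_CUBIC))
    cv2.imwrite(f"pics/{n}_raw.png",im)
    m=imaging.camera_model(n); print(n,m)
print(imaging.camera_model("wrist")); print(bot.get_state()["t"])
E
```

```text
pics
scene {'K': array([[386.9791373 ,   0.        , 252.67196313],
       [  0.        , 386.9791373 , 193.24531147],
       [  0.        ,   0.        ,   1.        ]]), 'position': array([1196.37952026, -416.28304262,  897.15403262]), 'rotation': array([ 0.7911829 , -0.0112979 ,  1.01047516])}
side {'K': array([[431.20076926,   0.        , 255.75571665],
       [  0.        , 431.20076926, 184.71215671],
       [  0.        ,   0.        ,   1.        ]]), 'position': array([358.64099973, 949.74145805, 673.83333646]), 'rotation': array([ 1.04044629,  0.00749278, -2.99724888])}
{'K': array([[297.31863964,   0.        , 249.70928538],
       [  0.        , 297.31863964, 189.93712497],
       [  0.        ,   0.        ,   1.        ]]), 'position': array([ 302.10673088, -465.00029796,  373.49088069]), 'rotation': array([-0.26534505,  0.00142584, -1.11584801])}
0.1
```

View pics/scene0.png

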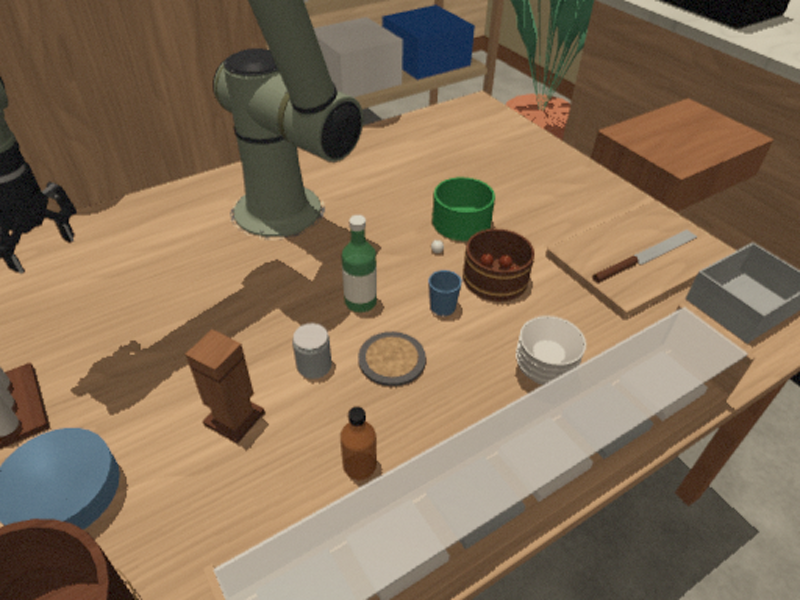

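View pics/side0.png

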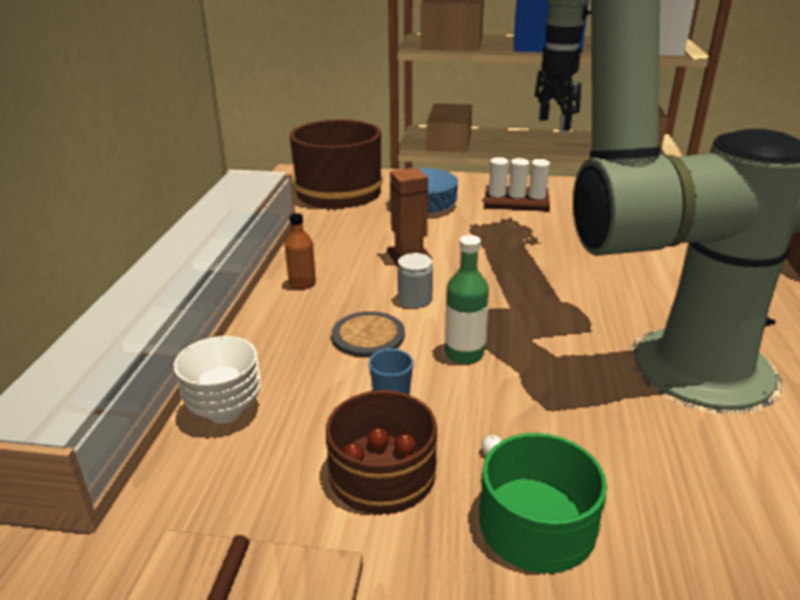

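The lid's top centre is at about (217,352) in the scene view and (409,177) in the side view. The tub rim centre is at (498,251) / (382,425) and the stand at (392,357) / (368,333). Next I'll triangulate these and get a closer lid crop.

```bash
cat > h.py <<'E'
from bench import bot, solve_ik, imaging
import numpy as np, cv2
from scipy.spatial.transform import Rotation as R
def ray(m,u,v,fish=False):
    K=m["K"]; x=(u-K[0,2])/K[0,0]; y=(v-K[1,2])/K[1,1]
    if fish:
        r=np.hypot(x,y); s=np.sin(r)/r if r>1e-9 else 1; d=np.array([x*s,-y*s,-np.cos(r)])
    else: d=np.array([x,-y,-1])
    return R.from_euler("xyz",m["rotation"]).apply(d)
def onz(m,u,v,z,fish=False):
    d=ray(m,u,v,fish); p=np.array(m["position"]); return p+d*(z-p[2])/d[2]
def proj(m,P,fish=False):
    c=R.from_euler("xyz",m["rotation"]).inv().apply(np.atleast_2d(P)-m["position"]); c=c*[1,-1,-1]
    if fish:
        n=np.hypot(c[:,0],c[:,1]); th=np.arctan2(n,c[:,2]); q=c[:,:2]/n[:,None]*th[:,None]
    else: q=c[:,:2]/c[:,2:]
    K=m["K"]; return q*[K[0,0],K[1,1]]+[K[0,2],K[1,2]]
S=lambda u:(u+.5)*.64-.5
E
python3 - <<'E'
from h import *
pts={"lid":(192,(217,352),(409,177)),"tubrim":(85,(498.5,251),(382,425)),"stand":(12,(392,356),(368,333)),
"bottletop":(215,(358,222),(470,243)),"tin":(85,(311,336),(415,264)),"cup":(75,(445,282),(391,364)),"soytop":(150,(357,414),(296,219)),"bowls":(98,(551,343),(218,363)),"white":(12,(437,246),(491,446))}
for k,(z,a,b) in pts.items():
    print(k,onz(imaging.camera_model("scene"),S(a[0]),S(a[1]),z).round()[:2],onz(imaging.camera_model("side"),S(b[0]),S(b[1]),z).round()[:2])
im=cv2.imread("pics/scene_raw.png"); cv2.imwrite("pics/c1.png",cv2.resize(im[200:290,105:185],None,fx=6.5,fy=6.5,interpolation=cv2.INTER_CUBIC))
E
```

```text
lid [ 546. -319.] [ 525. -297.]
tubrim [489. 294.] [481. 302.]
stand [564. -15.] [559.  -8.]
bottletop [401.  11.] [389.  25.]
tin [ 500. -147.] [ 493. -137.]
cup [500. 150.] [491. 158.]
soytop [ 730. -181.] [ 721. -164.]
bowls [747. 202.] [732. 220.]
white [338. 248.] [339. 243.]
```

View pics/c1.png

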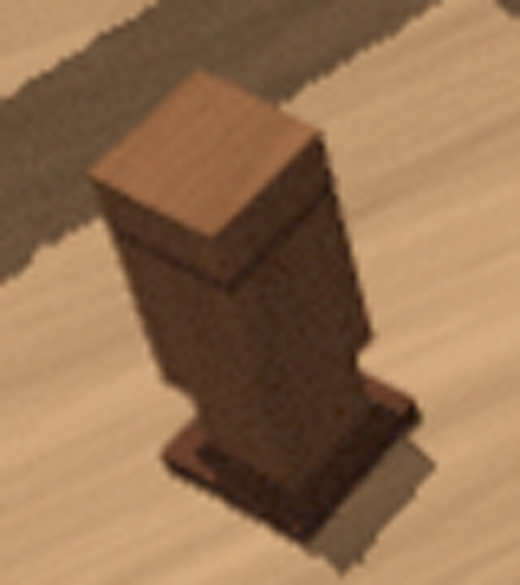

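The lid's top corners in the crop are at (200,70), (322,135), (212,238) and (92,175). The two views disagree by 1–2 cm, so I'll check the sizes and triangulate, then take a wrist view.

Run:
```python
from h import *
m=imaging.camera_model("scene"); s=imaging.camera_model("side")
c=[(200,70),(322,135),(212,238),(92,175)]
P=np.array([onz(m,105+(a+.5)/6.5-.5,200+(b+.5)/6.5-.5,192) for a,b in c]); print(P.round(1)[:,:2],P.mean(0).round(1))
e=np.diff(np.vstack([P,P[:1]]),axis=0); print(np.linalg.norm(e,axis=1).round(1),np.degrees(np.arctan2(e[:,1],e[:,0])).round(1))
F=[onz(m,105+(a+.5)/6.5-.5,200+(b+.5)/6.5-.5,14) for a,b in ((165,455),(305,520),(418,408))]; print(np.round(F,1))
print(np.linalg.norm(np.diff(F,axis=0),axis=1))
def tri(a,b):
    A=[];B=[]
    for mm,p in((m,a),(s,b)):
        d=ray(mm,S(p[0]),S(p[1]));d/=np.linalg.norm(d);Q=np.eye(3)-np.outer(d,d);A.append(Q);B.append(Q@mm["position"])
    A=np.vstack(A);B=np.hstack(B);x,r,_,_=np.linalg.lstsq(A,B,rcond=None);return x.round(),r
for k,a,b in(("lid",(217,352),(409,177)),("stand",(392,356),(368,333)),("tub",(498.5,251),(382,425)),("bot",(358,222),(470,243))): print(k,tri(a,b))
# look at lid with wrist: place camera above lid
st=bot.get_state(); T=R.from_euler("xyz",st["orientation"]); w=imaging.camera_model("wrist")
print(st["orientation"],T.inv().apply(w["position"]-st["tcp_pos"]), (T.inv()*R.from_euler("xyz",w["rotation"])).as_matrix().round(3))
```

```text
[[ 496.  -309.5]
 [ 551.  -282.6]
 [ 576.6 -334.4]
 [ 525.5 -361.2]] [ 537.3 -321.9  192. ]
[61.3 57.7 57.6 59.5] [  26.1  -63.8 -152.3  119.8]
[[ 520.1 -370.7   14. ]
 [ 580.1 -333.1   14. ]
 [ 553.2 -272.2   14. ]]
[70.71451492 66.56073157]
lid (array([ 531., -319.,  181.]), array([26.7058129]))
stand (array([561., -13.,   8.]), array([0.50777765]))
tub (array([483., 298.,  80.]), array([6.36750207]))
bot (array([390.,  15., 208.]), array([7.57517757]))
[-3.14002019e+00 -2.08139470e-04  4.55755339e-01] [  66.53567708    0.80448134 -142.91650331] [[-0.001  0.965  0.262]
 [ 1.     0.001  0.   ]
 [-0.     0.262 -0.965]]
```

The lid is at about (537,-321) with yaw about 0.47, and the foot corners agree. Next I'll move above it and check with the wrist camera.

Run:
```python
from h import *
bot.move_ptp([537,-321,320],[np.pi,0,0.465])
w=imaging.camera_model("wrist"); im=imaging.capture("wrist"); st=bot.get_state(); print(st["t"],st["tcp_pos"],st["qpos"],w["position"])
for c,s in(((537,-321),60),):
    h=s/2; q=[R.from_euler("z",.465).apply([a*h,b*h,0])+[*c,192] for a,b in((1,1),(1,-1),(-1,-1),(-1,1))]
    print(proj(w,q,True).round(1))
np.save("w1.npy",np.hstack([w["position"],w["rotation"]])); cv2.imwrite("pics/w1.png",cv2.resize(im,(800,600),interpolation=cv2.INTER_CUBIC))
```

```text
1.475 [ 535.94460063 -322.00038144  319.55591917] [-6.58792860e-01  4.37857955e-01  1.97105274e-01  1.33090979e+00
 -4.30169314e-04  2.01969332e+00] [ 596.12762449 -292.76260522  462.38112076]
[[215.9 149.8]
 [281.2 149.6]
 [279.7 211.6]
 [217.7 211.7]]
```

View pics/w1.png

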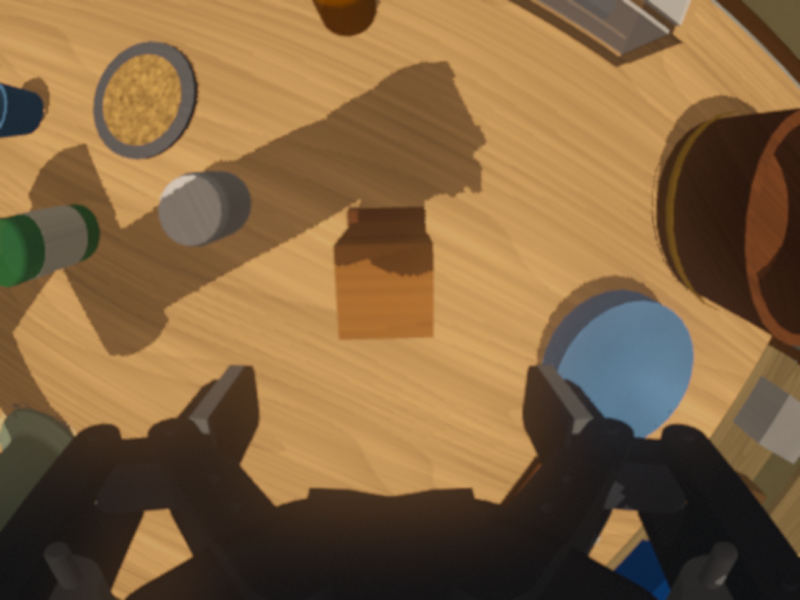

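The lid's top face spans (334,240), (433,240), (434,336) and (339,339), within a few pixels of my prediction. I'll refine with that, grip and lift.

Run:
```python
from h import *
a=np.load("w1.npy"); w=dict(imaging.camera_model("wrist"),position=a[:3],rotation=a[3:])
c=[(334,243),(433,241),(434,336),(339,339)]
P=np.array([onz(w,S(u),S(v),192,True) for u,v in c]); c0=P.mean(0)
e=np.diff(np.vstack([P,P[:1]]),axis=0); ang=np.degrees(np.arctan2(e[:,1],e[:,0]))
print(P.round(1)[:,:2],c0.round(1),np.linalg.norm(e,axis=1).round(1),ang.round(1))
T=[onz(w,S(u),S(v),12,True).round(1) for u,v in((145,100),)]; print("stand",T)
yaw=np.mean([((x+45)%90)-45 for x in ang]); print(yaw)
np.save("lid.npy",[*c0[:2],np.radians(yaw)])
```

```text
[[ 544.8 -281. ]
 [ 571.8 -332.7]
 [ 519.7 -361. ]
 [ 491.5 -309. ]] [ 532.  -320.9  192. ] [58.4 59.3 59.1 60.2] [ -62.4 -151.6  118.5   27.7]
stand [array([562.9, -21.3,  12. ])]
28.069872091358782
```

Run:
```python
from h import *
x,y,yaw=534,-321,0.478
o=[np.pi,0,yaw]
bot.movel([x,y,230],o,max_speed=200)
print(bot.movel([x,y,150],max_speed=120,threshold=12))
bot.grip(0.0,40)
s=bot.get_state(); print(s["t"],s["tcp_pos"].round(1),s["opening"],s["gripper_force"],np.round(s["contact_force"],1))
bot.movel([x,y,305],max_speed=120)
s=bot.get_state(); print(s["t"],s["opening"],s["gripper_force"],np.round(s["contact_force"],1))
im=imaging.capture("scene"); cv2.imwrite("pics/s2.png",cv2.resize(im[130:310,60:300],None,fx=3.3,fy=3.3,interpolation=cv2.INTER_CUBIC))
```

```text
False
3.2417 [ 534.5 -321.2  151.3] 0.696423808744364 42.27943081408739 [-0.   0.8  5.7]
4.6833 0.6988165706763475 43.07105300948024 [ 0.8 -0.5 -1.5]
```

View pics/s2.png

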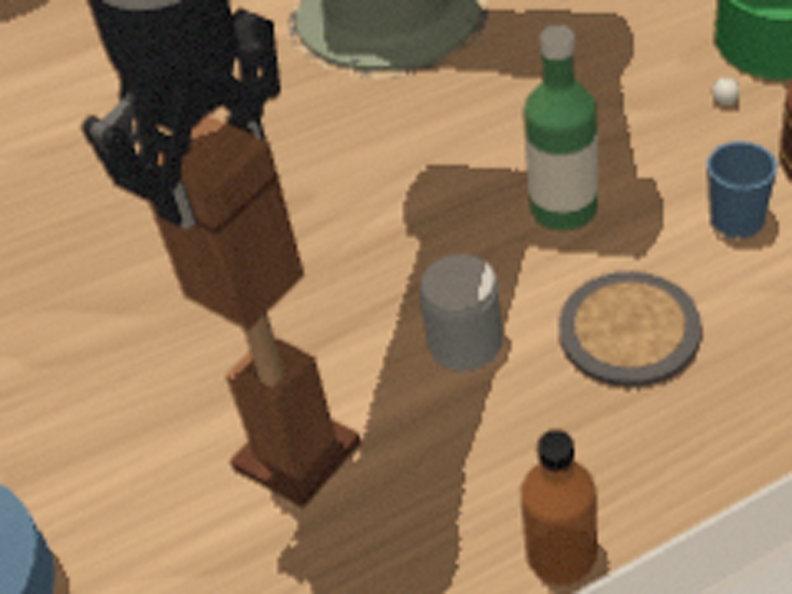

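The lid is off and clear. The stick stands in the case, leaning a little. Now placing the lid on the stand, then a wrist look at the stick.

Run:
```python
from h import *
bot.movel([562,-14,308],max_speed=220)
bot.movel([562,-14,118],max_speed=150)
print(bot.movel([562,-14,98],max_speed=25,threshold=5))
s=bot.get_state(); print(s["t"],s["tcp_pos"].round(1),np.round(s["contact_force"],1))
bot.grip(1.0)
bot.movel([562,-14,240],max_speed=200)
bot.move_ptp([534,-321,300],[np.pi,0,0.478])
w=imaging.camera_model("wrist"); im=imaging.capture("wrist"); s=bot.get_state(); print(s["t"],s["tcp_pos"].round(1))
np.save("w2.npy",np.hstack([w["position"],w["rotation"]]))
cv2.imwrite("pics/w2.png",cv2.resize(im[60:270,120:400],None,fx=2.8,fy=2.8,interpolation=cv2.INTER_CUBIC))
im=imaging.capture("scene"); cv2.imwrite("pics/s3.png",cv2.resize(im[120:310,100:370],None,fx=2.9,fy=2.9,interpolation=cv2.INTER_CUBIC))
```

```text
True
8.25 [561.8 -13.6 105.4] [-0.2  1.8  4.2]
10.7083 [ 534.3 -319.4  299.6]
```

View pics/w2.png

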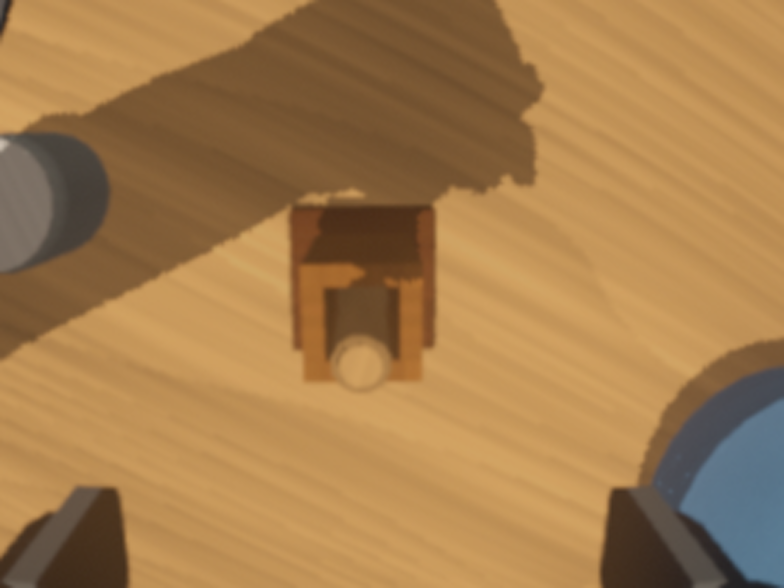

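View pics/s3.png

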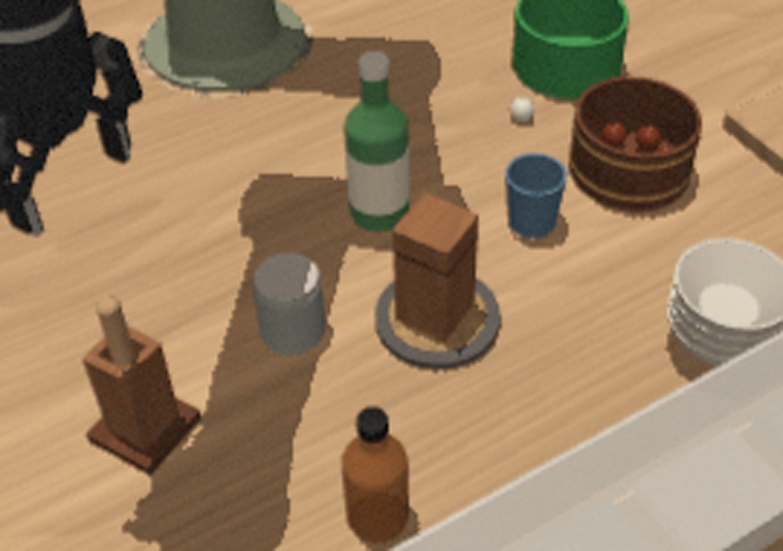

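The lid stands upright on the stand. The stick's top is at (360,362) in the wrist crop and the case rim runs from (301,262) to (422,381).

Run:
```python
from h import *
a=np.load("w2.npy"); w=dict(imaging.camera_model("wrist"),position=a[:3],rotation=a[3:])
C=lambda u,v,z:onz(w,120+(u+.5)/2.8-.5,60+(v+.5)/2.8-.5,z,True)
top=C(360,362,184); rim=np.mean([C(*p,120) for p in((301,262),(422,262),(422,381),(304,381))],axis=0)
print("top",top,"diam",np.linalg.norm(C(330,362,184)-C(390,362,184)),"case",rim)
m=imaging.camera_model("scene"); print("scene top",onz(m,100+109/2.9,120+303/2.9,184))
# tub fit: rim in scene
print("tub scene",onz(m,100+(636+.5)/2.9-.5,120+(119+.5)/2.9-.5,85))
```

```text
top [ 531.32281468 -320.40486531  184.        ] diam 19.284376032533025 case [ 530.73343129 -321.27292473  120.        ]
scene top [ 535.40735996 -319.93427898  184.        ]
tub scene [490.16950154 293.84938757  85.        ]
```

Run:
```python
from h import *
x,y=532.5,-320.3; o=[np.pi,0,0.478]
bot.movel([x,y,220],o,max_speed=200)
print(bot.movel([x,y,138],max_speed=100,threshold=10))
bot.grip(0.0,60)
s=bot.get_state(); print(s["t"],s["tcp_pos"].round(1),s["opening"],s["gripper_force"],np.round(s["contact_force"],1))
bot.movel([x,y,295],max_speed=120)
bot.movel([x,y,370],max_speed=200)
s=bot.get_state(); print(s["t"],s["opening"],np.round(s["contact_force"],1))
bot.move_ptp([487,297,370],o)
w=imaging.camera_model("wrist"); im=imaging.capture("wrist"); s=bot.get_state(); print(s["t"],s["tcp_pos"].round(1))
np.save("w3.npy",np.hstack([w["position"],w["rotation"]]))
cv2.imwrite("pics/w3.png",cv2.resize(im,(800,600),interpolation=cv2.INTER_CUBIC))
```

```text
False
12.9 [ 532.6 -320.3  138.3] 0.21723040003764885 58.588515906594694 [-0.6  1.4  3.5]
14.8833 0.21543073604070853 [ 0.1  0.1 -1.3]
17.15 [487.6 296.2 369.9]
```

View pics/w3.png

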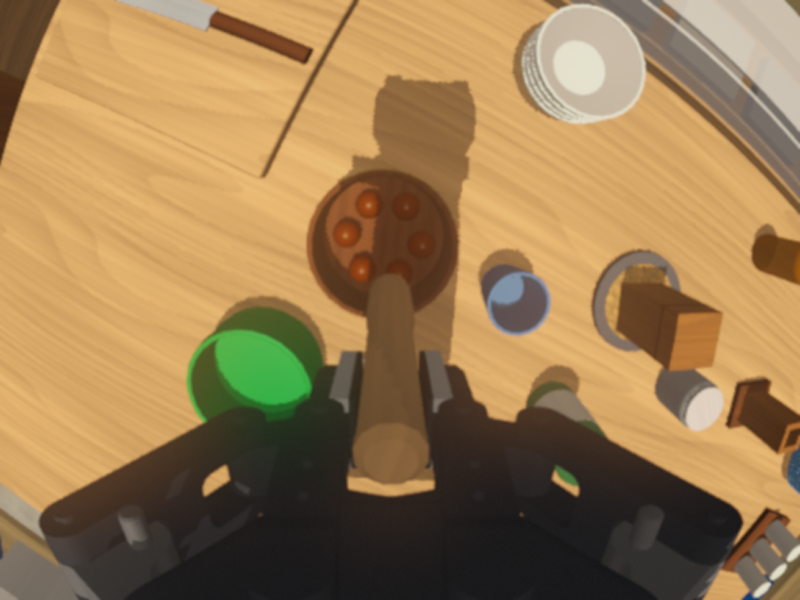

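The stick is held in line with the tool. The tub's rim spans x 307–459 and y 169–316. The nuts are at (369,204), (406,206), (422,243), (398,272), (361,268) and (346,233), and the middle is free.

Run:
```python
from h import *
a=np.load("w3.npy"); w=dict(imaging.camera_model("wrist"),position=a[:3],rotation=a[3:])
C=lambda u,v,z:onz(w,S(u),S(v),z,True)
L,Rr,T,B=C(307,243,85),C(459,243,85),C(383,169,85),C(383,316,85)
print((L+Rr)/2,np.linalg.norm(L-Rr),(T+B)/2,np.linalg.norm(T-B))
N=np.array([C(*p,23) for p in((369,204),(406,206),(422,243),(398,272),(361,268),(346,233))]); print(N.mean(0).round(1))
c=np.array([*((L+Rr)[:2]/2*.5+(T+B)[:2]/2*.5)]); print(c, np.hypot(*(N[:,:2]-c).T).round(1), np.degrees(np.arctan2(*(N[:,:2]-c).T[::-1])).round())
f=C(390,285,370+19-143-3.); print("foot tip approx",f)
```

```text
[487.07367504 302.98150235  85.        ] 142.50532411217299 [485.66054333 302.12168088  85.        ] 139.6425950395891
[483.3 301.2  23. ]
[486.36710918 302.55159162] [36.2 38.5 41.6 43.3 43.7 40.2] [  53.  -10.  -75. -132.  173.  114.]
foot tip approx [488.33908534 296.02028835 243.        ]
```

```bash
cat >> h.py <<'E'
c=np.array([485.5,300.5])
def arc(a0,a1,r0,r1,z,n,v):
    F=[]
    for k in range(1,n+1):
        a=a0+(a1-a0)*k/n; r=r0+(r1-r0)*k/n
        bot.movel([*(c+r*np.array([np.cos(a),np.sin(a)])),z],max_speed=v)
        F.append(bot.get_state()["contact_force"])
    F=np.array(F); s=bot.get_state(); print(s["t"],"F",np.linalg.norm(F,axis=1).max().round(1),s["tcp_pos"].round(1),s["opening"])
E
python3 - <<'E'
from h import *
bot.movel([*c,225],max_speed=200)
bot.movel([*c,143],max_speed=80)
hit=bot.movel([*c,126],max_speed=20,threshold=4); s=bot.get_state(); z=s["tcp_pos"][2]+2; print(hit,s["t"],s["tcp_pos"],np.round(s["contact_force"],1))
np.save("z.npy",z)
bot.movel([*c,z],max_speed=20)
arc(0.35,0.35+np.pi,6,31,z,8,70)
arc(0.35+np.pi,0.35+2*np.pi,31,32,z,8,80)
w=imaging.camera_model("wrist"); im=imaging.capture("wrist")
cv2.imwrite("pics/w4.png",cv2.resize(im[0:384],(640,480)))
E
```

```text
True 19.7833 [485.57409586 300.53872488 132.2687985 ] [ 0.4 -0.9  4.4]
22.275 F 4.7 [458.  289.4 134.8] 0.2189848406118791
24.7 F 8.4 [513.6 310.9 133.5] 0.21707965226443088
```

View pics/w4.png

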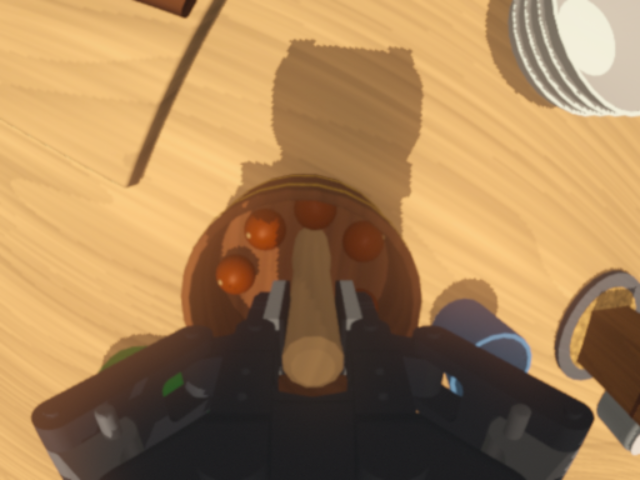

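The stick is stirring with light forces and the nuts are being pushed round. I'll continue for 3.6 turns more, then check the tub.

Run:
```python
from h import *
z=float(np.load("z.npy"))
a=0.35
for k in range(4):
    arc(a,a+1.8*np.pi,32,32,z,13,85); a+=1.8*np.pi
print(a%(2*np.pi))
w=imaging.camera_model("wrist"); im=imaging.capture("wrist"); np.save("w5.npy",np.hstack([w["position"],w["rotation"]]))
im2=imaging.capture("side")
p=cv2.resize(im,(512,384)); cv2.imwrite("pics/w5.png",np.hstack([p[:,100:412],cv2.resize(im2[220:348,160:320],(480,384),interpolation=cv2.INTER_CUBIC)]))
```

```text
Traceback (most recent call last):
  File "h.py", line 24, in arc
    bot.movel([*(c+r*np.array([np.cos(a),np.sin(a)])),z],max_speed=v)
    ~~~~~~~~~^^^^^^^^^^^^^^^^^^^^^^^^^^^^^^^^^^^^^^^^^^^^^^^^^^^^^^^^
bench.IKError: the arm cannot follow that straight line within its joint ranges
```

Run:
```python
from h import *
s=bot.get_state(); print(s["t"],s["tcp_pos"].round(1),s["orientation"],s["qpos"].round(2),np.round(s["contact_force"],1))
z=float(np.load("z.npy"))
for yaw in (.478,-.5,-1.0):print(yaw,[None if (q:=solve_ik([*(c+32*np.array([np.cos(a),np.sin(a)])),z],[np.pi,0,yaw])) is None else q.round(2) for a in np.arange(0,6.28,1.57)])
```

```text
25.675 [482.4 331.5 134.3] [3.13956760e+00 2.56056906e-03 4.77961844e-01] [ 0.48  0.47 -0.23  0.87 -0.    3.14] [-1.3 -4.9  0.2]
0.478 [array([ 0.4 ,  0.49, -0.2 ,  0.88,  0.  ,  3.07]), array([ 0.48,  0.47, -0.23,  0.87,  0.  ,  3.14]), array([ 0.45,  0.4 , -0.35,  0.82,  0.  ,  3.11]), array([ 0.37,  0.42, -0.32,  0.83,  0.  ,  3.04])]
-0.5 [array([ 0.4 ,  0.49, -0.2 ,  0.88,  0.  , -2.24]), array([ 0.48,  0.47, -0.23,  0.87,  0.  , -2.17]), array([ 0.45,  0.4 , -0.35,  0.82,  0.  , -2.19]), array([ 0.37,  0.42, -0.32,  0.83,  0.  , -2.27])]
-1.0 [array([ 0.4 ,  0.49, -0.2 ,  0.88,  0.  , -1.74]), array([ 0.48,  0.47, -0.23,  0.87,  0.  , -1.67]), array([ 0.45,  0.4 , -0.35,  0.82,  0.  , -1.69]), array([ 0.37,  0.42, -0.32,  0.83,  0.  , -1.77])]
```

Joint 6 is at its limit, so I'll spin the tool about the stick's axis (yaw 0.85) and carry on from the current angle.

```bash
cat > go.py <<'E'
from h import *
z=float(np.load("z.npy"))
p=bot.get_state()["tcp_pos"]; a=np.arctan2(p[1]-c[1],p[0]-c[0]); print("start",a)
bot.movel([p[0],p[1],z],[np.pi,0,0.85],max_speed=60)
for k in range(4):
    arc(a,a+1.8*np.pi,32,32,z,13,85); a+=1.8*np.pi
print(a%(2*np.pi))
w=imaging.camera_model("wrist"); im=imaging.capture("wrist"); np.save("w5.npy",np.hstack([w["position"],w["rotation"]]))
im2=imaging.capture("side")
cv2.imwrite("pics/w5.png",np.hstack([im[:,100:412],cv2.resize(im2[220:348,160:320],(480,384),interpolation=cv2.INTER_CUBIC)]))
E
python3 go.py
```

```text
start 1.6718799137906555
30.2083 F 9.4 [500.5 327.7 133.8] 0.21823853498877613
34.2167 F 10.7 [512.7 313.  133.1] 0.2171507826869312
38.225 F 10.3 [512.6 293.1 132.3] 0.21957955709510843
42.2333 F 11.7 [500.1 278.7 132.2] 0.21899703793824563
5.441791098098406
```

View pics/w5.png

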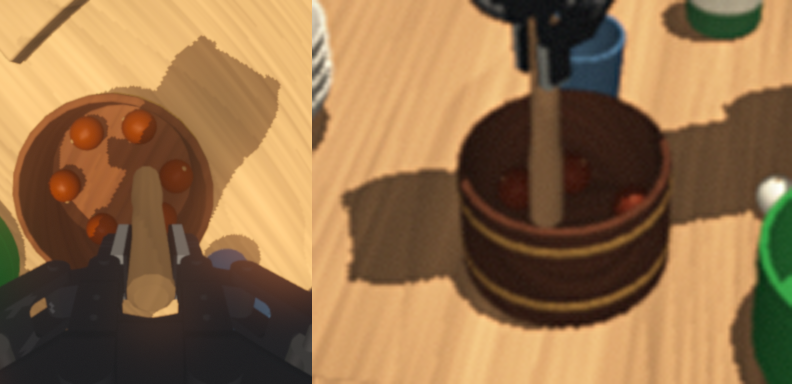

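The tub is unmoved: its rim edges in the side view are the same as at the start. All six nuts are inside. I'll compare the nut positions with those at the start.

Run:
```python
from h import *
def load(f):
    a=np.load(f); return dict(imaging.camera_model("wrist"),position=a[:3],rotation=a[3:])
w=load("w3.npy"); A=np.array([onz(w,S(u),S(v),23,True)[:2] for u,v in((369,204),(406,206),(422,243),(398,272),(361,268),(346,233))])
w=load("w5.npy"); B=np.array([onz(w,u+100,v,23,True)[:2] for u,v in((87,132),(139,126),(176,176),(66,185),(101,228),(168,213))])
for P in(A,B): d=P-c; print(np.hypot(*d.T).round(), np.degrees(np.arctan2(d[:,1],d[:,0])).round())
print(np.linalg.norm(A[:,None]-B[None],axis=2).round())
```

```text
[38. 39. 40. 41. 43. 42.] [  53.   -7.  -73. -133.  170.  112.]
[51. 49. 47. 51. 51. 52.] [  84.   30.  -38.  145. -155.  -79.]
[[26. 20. 62. 65. 87. 82.]
 [65. 29. 24. 88. 87. 54.]
 [89. 70. 27. 86. 60. 12.]
 [87. 89. 66. 61. 20. 44.]
 [64. 86. 88. 22. 29. 78.]
 [24. 59. 86. 28. 67. 93.]]
```

Whatever the pairing, the nuts are all about 20 mm or more from their start places, in a ring order consistent with being pushed round. Next I'll lean the stick gently toward the nearby rim in the gap between two nuts, release it, and retreat along the tool axis.

Run:
```python
from h import *
p=bot.get_state()["tcp_pos"]; u=np.array([*(p[:2]-c),0]); u/=np.linalg.norm(u); foot=p[:2].copy()
k=np.cross([0,0,1],u); base=R.from_euler("xyz",[np.pi,0,0.85])
def pose(deg,back=0):
    t=np.radians(deg); d=np.cos(t)*np.array([0,0,1])+np.sin(t)*u
    return np.array([*foot,9+12*np.sin(t)])+d*(124.3+back),(R.from_rotvec(k*t)*base).as_euler("xyz")
print([solve_ik(*pose(d)) is not None for d in(6,12,18)], solve_ik(*pose(18,120)) is not None)
for d in(6,12,18): bot.movel(*pose(d),max_speed=40); s=bot.get_state(); print(d,s["t"],np.round(s["contact_force"],1))
P,o=pose(18); bot.movel(P-[0,0,2],max_speed=20)
bot.grip(0.6); bot.grip(1.0)
P,o=pose(18,120); bot.movel(P,max_speed=120)
s=bot.get_state(); print(s["t"],np.round(s["contact_force"],1))
bot.movel([P[0]-60,P[1]-40,P[2]+90],[np.pi,0,0.85],max_speed=200)
w=imaging.camera_model("wrist"); im=imaging.capture("wrist"); np.save("w6.npy",np.hstack([w["position"],w["rotation"]])); cv2.imwrite("pics/w6.png",im)
cv2.imwrite("pics/sd6.png",imaging.capture("side")); print(bot.get_state()["t"])
# red-brown blobs near tub
hsv=cv2.cvtColor(im,cv2.COLOR_BGR2HSV); q=proj(w,[[*c,85],[*c,23],[c[0]+66,c[1],85],[532,-321,120],[562,-14,142]],True).round(); print(q)
```

```text
[True, True, True] True
6 42.7083 [-5.9  3.5  0.3]
12 43.1833 [-6.6  4.3 -0.3]
18 43.65 [-7.7  3.4  2.4]
45.925 [ 0.3 -0.6  0.5]
46.75
[[189.  90.]
 [197.  92.]
 [226.  56.]
 [436. 342.]
 [388. 237.]]
```

My ten views are used, so I'll check numerically. I'll difference the side image against the first one: the stick should show above the rim and the tub outline should be unchanged.

Run:
```python
from h import *
a=cv2.imread("pics/side_raw.png"); b=cv2.imread("pics/sd6.png"); s=imaging.camera_model("side")
d=(cv2.absdiff(cv2.GaussianBlur(a,(3,3),0),cv2.GaussianBlur(b,(3,3),0)).max(2)>35)[205:335:4,190:300:2]
print("rim c",proj(s,[[*c,85],[*c,8]]).round())
for i,r in enumerate(d): print(205+4*i,"".join("#" if x else "." for x in r))
# nuts in wrist view: saturated red-orange blobs
w6=cv2.imread("pics/w6.png"); h=cv2.cvtColor(w6,cv2.COLOR_BGR2HSV)[40:150,130:260]
m=cv2.inRange(h,(0,190,60),(12,255,255)); n,_,st,ce=cv2.connectedComponentsWithStats(m)
f=np.load("w6.npy"); w=dict(imaging.camera_model("wrist"),position=f[:3],rotation=f[3:])
for i in range(1,n):
    if st[i,4]>25: P=onz(w,ce[i][0]+130,ce[i][1]+40,23,True)[:2]-c; print(st[i,4],np.hypot(*P).round(),np.degrees(np.arctan2(P[1],P[0])).round())
```

```text
rim c [[242. 271.]
 [243. 299.]]
205 .................##############........................
209 ..............#################........................
213 ..............#################........................
217 ...............###...#####.............................
221 .......................................................
225 ..................#####................................
229 ..................##...##...........#..................
233 ..................#######...........#..................
237 ...................#####.##.......##...................
241 ...................#####...............................
245 ...................#####...............................
249 .........####.......####............###################
253 ####################.####............##################
257 ###############......#####..............###############
261 #############........#####................#############
265 ###########..........######.................###########
269 ##########...........######.................###########
273 ##########............#########............
[... 301 characters left out ...]
...........
297 .......................................................
301 .......................................................
305 .......................................................
309 .......................................................
313 .......................................................
317 .......................................................
321 .......................................................
325 .......................................................
329 .......................................................
333 .......................................................
300 49.0 31.0
295 51.0 85.0
210 47.0 -35.0
285 53.0 144.0
218 50.0 -90.0
270 50.0 -155.0
```

```bash
python3 -c "
from bench import bot
print(bot.sign_off())"
```

```text
the job is handed in; nothing more can be done
None
```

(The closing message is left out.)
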